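# Slide a round spacer along the fixture rail into its corner

### The job

Using only your fingertips, push the round steel spacer straight across the fixture plate until it rests against the long rail, then slide it along the rail, keeping it against the rail all the way, until it sits fully home in the corner pocket, touching both the rail and the stop. Only push it: never lift or tip it off the plate. Leave the nut, hammer, square tube and can where they are, and finish clear of everything.

Things in the scene. Friction and masses are not known exactly. Their poses are not given: they have to be found in the camera images.
- plate: Dark brown-grey hot-rolled steel fixture plate fixed on the table, 190 mm (its x) by 340 mm (y), 12 mm thick. Origin: centre of its underside; z up. A rail runs its full length along y on the side away from the robot (see point rail). The spacer starts near the plate's +y end (plate y 80 to 125 mm, plate x -30 to 0 mm); the stop is towards the -y end.
- rail (a point): Middle of the rail's guiding face, at plate-top height: plate x = +55 mm, y = 0, z = 12 mm; axes as the plate's. The face is flat, runs along y for 340 mm and looks to -x. The bare-metal rail is 20 mm wide, stands 25 mm above the plate top and is fixed.
- stop: Fixed L-shaped steel stop, 25 mm high, on the plate against the rail. Origin: inside corner of rail face, stop face and plate top; axes as the plate's. Stop face: plane y = 0, x = 0 to -68 mm, looking to +y. A lip (x = -55 to -68 mm) juts 17 mm to +y, so the pocket between rail and lip is 55 mm wide. The seated spacer's axis is at x = -25, y = +25 mm.
- spacer: The part: a loose solid bare-steel disc, 50 mm in diameter and 20 mm high, about 0.2 to 0.4 kg, lying flat on the plate. Origin: centre of its underside; z up. It can turn about its own axis and roll along what it touches. Machined steel: friction on plate, rail and stop is about 0.3 (0.5 to 1.5 N to slide it freely), more on the fingers.
- nut: Bystander: loose bare-steel hexagon nut, 36 mm across flats, 18 mm high, lying flat on the plate near its -x, -y corner. Origin: centre of its underside.
- hammer: Bystander: hammer lying on the table beyond the plate's +y end. Origin: underside, near the middle of its length.
- tube: Bystander: offcut of square steel tube, 40 by 40 by 120 mm, lying on the table beyond the plate's -y end. Origin: centre of its underside.
- can: Bystander: grey spray can, 60 mm in diameter, 150 mm tall, upright on the table beyond the plate's -y end. Origin: centre of its underside.
Things that resemble listed ones, but are neither listed nor needed, are in the scene too. Leave any blue, pink or turquoise look-alike of the spacer alone.

How it is judged:
By the outcome, as a careful person would: the job done as asked, in the order asked, and still so for the second after the job is handed in, with the robot touching nothing.
It also fails if it takes over 45 s, if anything falls off the work surface, if the arm or the gripper's body presses on something with over 40 N, if the wrist force passes 120 N, or if a joint passes its speed limit or range.

### The arm

A 6-joint arm with a two-finger parallel gripper is mounted at the origin on the work surface. World frame = base frame: x ahead of the robot, y to its left, z up, the work surface at z = 0. Lengths are in m, angles in rad, forces in N, time in s.
With the tool pointing down it reaches from about 0.325 to 0.85 m from the base axis. Payload 4.4 kg.
Tool frame: the origin (TCP) lies at the very end of the fingers, on their centre line; the grasp point (between the pads) lies 19 mm behind it; z points along the fingers, y is the line along which they close (so a half turn about z gives the same grasp; the last joint's range is limited). The gripper opens to 94 mm and grips with 3 to 60 N. Pads are 16 mm wide; open, the fingers measure 119 mm over their backs; the gripper's body (75 mm by 177 mm) begins 78 mm behind the grasp point.
Start: joints at [-1.339, 0.207, 1.542, -0, 1.393, -0.15], TCP at [0.215, -0.533, 0.179] pointing down, gripper open.
Joint ranges: [-2.73, 2.73], [-0.86, 2.22], [0.23, 2.46], [-1.11, 4.25], [0.08, 2.63], [-2.82, 2.82]. Speed limits (rad/s): [2.79, 2.79, 3.14, 3.14, 3.14, 3.14].

### API

Orientations are given as a unit quaternion [w, x, y, z].
In Python, from station import state, get_image, bot gives the robot as it stands.
- The arm moves only by the shell command python3 -m pendant 'ROWS'. ROWS is a JSON object whose one key "steps" holds a list of rows, each a list of 7 numbers: the opening, from 0 (shut) to 1 (fully open), then the shift along the tool's x, y, z in m, then the turn, a rotation vector about the tool's x, y, z in rad. In form: {"steps": [[grip, dx, dy, dz, wx, wy, wz], ...]}. A call has 1 to 12 rows; each row is the pose to reach, as a shift and turn from the pose commanded when the call began, along the tool's axes at that moment; what a row does not reach only later rows make up. A row lasts 1/10 s, in which the tool goes at most 50 mm and 8.59 degrees, less where a joint would pass 70% of its speed; a pose out of reach is approached as far as the arm can. A call with a gripper value outside its range is refused whole. The fingers move at their own pace and stop on an object; the grip force is fixed at half the most. Time passes only in rows, so rows that repeat a pose let the fingers close. It gives the time, the measured TCP pose, the force, the opening and the grip force at its end, in the units of the state.
- state(): the state, without advancing time (a new reading comes with each control period).
- get_image(name): name is "scene" or "top"; returns a dict with "color" (420x560x3 uint8, red, green, blue), "camera_matrix" (3x3 intrinsics, pixels), "k1" (the pictures are not rectified: a ray, as slopes to the right and down, at radius r is drawn at 1 + k1 r^2 times it, then the intrinsics apply), "cam_to_world" (4x4, takes a point from camera to world coordinates). Camera axes: x right, y up, looking along -z (the intrinsics and any distortion apply to the point x, -y, -z); pixel columns grow to the right and rows downward; lengths in m; the calibration is good to about 2 mm. A picture is of the moment at which its call begins. There is no depth.
- bot.finish_job(): hands the job in; it is judged then, once.
The state is a dict: "t": time; "joint_pos": joint angles; "dq": joint speeds; "joint_efforts": joint torques, N m; "eef_pos": TCP position; "tcp_rot": TCP orientation; "force": force on the tool from outside, world axes, zero at the start; "wrist_torque": the same for the moment, N m; "grip_width": opening from 0.0 (shut) to 1.0 (fully open); "finger_force": force on a finger pad.
Only numpy, scipy, OpenCV 4.12 (cv2) and the standard library are available. Lean on these libraries where they do the work, as an engineer would, in place of code of your own. Each camera call takes 0.05 s, during which the arm holds its last target. There are 200 camera calls.

## Working session

There is one attempt and no reset: what is moved stays moved. The work goes in short steps, Python scripts to look and compute and a shell command to move; the robot and the scene stay as the last step left them, time stands still between calls to the robot, and variables do not carry over. Pictures are saved under pics/ and viewed, at most 10 in all, crops included, and the job is handed in when it is done.

```bash
mkdir -p pics
python3 - <<'E'
from station import state,get_image
import cv2,numpy as np
for n in("scene","top"):
    d=get_image(n); cv2.imwrite(f"pics/{n}0.png",d["color"][:,:,::-1]); np.savez(f"{n}0.npz",**d)
    print(n,d["camera_matrix"],d["k1"],np.round(d["cam_to_world"],3))
s=state();print(s["eef_pos"],s["tcp_rot"],s["t"],s["force"])
E
```

```text
scene [[509.94347737   0.         274.21973181]
 [  0.         509.94347737 211.14296035]
 [  0.           0.           1.        ]] -0.1954939849620736 [[-0.012 -0.668  0.744  1.423]
 [ 1.     0.008  0.023  0.032]
 [-0.022  0.744  0.667  0.849]
 [ 0.     0.     0.     1.   ]]
top [[407.03048152   0.         282.49085923]
 [  0.         407.03048152 205.08720929]
 [  0.           0.           1.        ]] -0.0775913796645925 [[ 0.008  0.983 -0.184  0.347]
 [-1.     0.009  0.004  0.009]
 [ 0.006  0.184  0.983  0.981]
 [ 0.     0.     0.     1.   ]]
[ 0.21456947 -0.53264116  0.17771831] [-1.00442640e-03  9.81737977e-01  1.90235469e-01 -4.17558913e-05] 0.1 [ 0.29908434 -0.05193124 -0.18216192]
```

View pics/scene0.png

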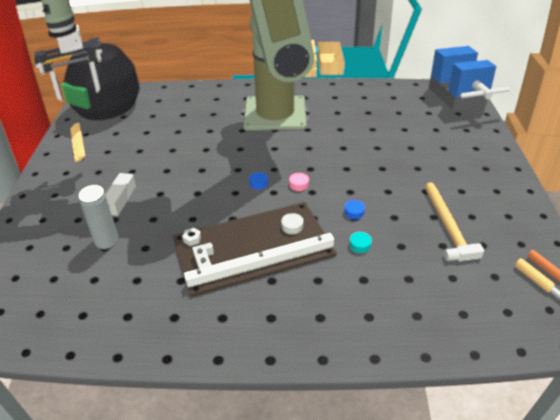

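View pics/top0.png

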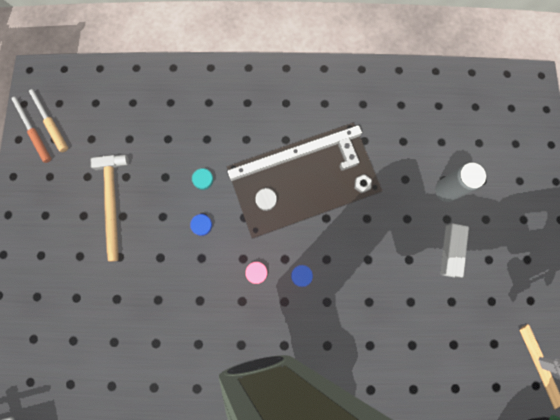

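The scene view shows the spacer at (292,224), the nut at (191,236), the rail from (188,278) to (333,241) and the stop near (203,258). In the top view the spacer is at (265,199), the rail runs (230,173)–(360,131), the stop is at (348,152) and the nut at (363,183).

Things that could be taken for the spacer (top view): blue (200,225), blue (302,275), pink (256,272), turquoise (202,178), and the nut (363,183). My choice is the bare-steel disc on the plate at (265,199), which I'll check in one close crop.

```bash
cat > h.py <<'E'
import numpy as np,cv2
def ray(d,px):
    u=cv2.undistortPoints(np.float64(px).reshape(-1,1,2),d["camera_matrix"],np.array([float(d["k1"]),0,0,0])).reshape(-1,2)
    T=d["cam_to_world"]; v=np.c_[u[:,0],-u[:,1],-np.ones(len(u))]@T[:3,:3].T
    return T[:3,3],v
def onz(d,px,z):
    o,v=ray(d,px); return (o+v*((z-o[2])/v[:,2])[:,None])
def tri(d1,p1,d2,p2):
    o1,v1=ray(d1,[p1]);o2,v2=ray(d2,[p2])
    a=np.linalg.lstsq(np.c_[v1[0],-v2[0]],o2-o1,rcond=None)[0]
    A=o1+a[0]*v1[0];B=o2+a[1]*v2[0]; return (A+B)/2,np.linalg.norm(A-B)
E
python3 - <<'E'
from h import *
D={n:dict(np.load(n+"0.npz")) for n in("scene","top")}
out=[]
for n,(x0,y0,x1,y1) in dict(scene=(160,195,350,305),top=(210,115,400,250)).items():
    im=D[n]["color"]; hsv=cv2.cvtColor(im,cv2.COLOR_RGB2HSV)
    m=np.zeros(im.shape[:2],np.uint8); m[y0:y1,x0:x1]=((hsv[...,2]>140)&(hsv[...,1]<60))[y0:y1,x0:x1]*255
    k,l,st,c=cv2.connectedComponentsWithStats(m)
    for i in range(1,k):
        if st[i,4]>40:
            cs=cv2.findContours((l==i).astype(np.uint8),0,1)[0][0]
            print(n,st[i],c[i].round(1),[np.round(v,1) for v in cv2.fitEllipse(cs)])
    b=im.astype(int); q=((b[...,0]-b[...,2]>5)&(b.max(2)<110)).astype(np.uint8)
    q[:y0]=0;q[y1:]=0;q[:,:x0]=0;q[:,x1:]=0
    cs=max(cv2.findContours(cv2.morphologyEx(q|(m>0),cv2.MORPH_OPEN,np.ones((3,3))),0,1)[0],key=cv2.contourArea)
    h=cv2.convexHull(cs); print(n,"hull",cv2.approxPolyDP(h,3,True).reshape(-1,2).tolist())
    cr=cv2.resize(im[y0:y1,x0:x1],None,fx=4,fy=4,interpolation=cv2.INTER_CUBIC)
    out.append(cr)
    cv2.imwrite(f"pics/{n}crop.png",cr[:,:,::-1])
E
```

```text
scene [281 213  23  21 390] [292.1 222.7] [array([292.1, 222.7]), array([20.9, 22.1]), np.float64(89.4)]
scene [182 228  19  18 221] [191.6 236.5] [array([191.5, 236.2]), array([16. , 17.9]), np.float64(56.7)]
scene [ 184  232  151   55 2736] [251.6 258.5] [array([250. , 254.9]), array([ 39.6, 147.2]), np.float64(77.8)]
scene hull [[333, 235], [333, 256], [193, 296], [173, 238], [191, 228], [301, 202]]
top [ 227  125  135   56 1869] [303.5 152.9] [array([301.4, 161.1]), array([ 38.9, 139.7]), np.float64(72.5)]
top [355 175  17  17 179] [362.4 183. ] [array([362.6, 183. ]), array([15.3, 16.6]), np.float64(49.2)]
top [255 188  22  22 377] [265.5 198.6] [array([265.4, 198.6]), array([20.8, 21.2]), np.float64(4.3)]
top hull [[359, 126], [380, 191], [251, 237], [227, 166], [350, 123]]
```

View pics/topcrop.png

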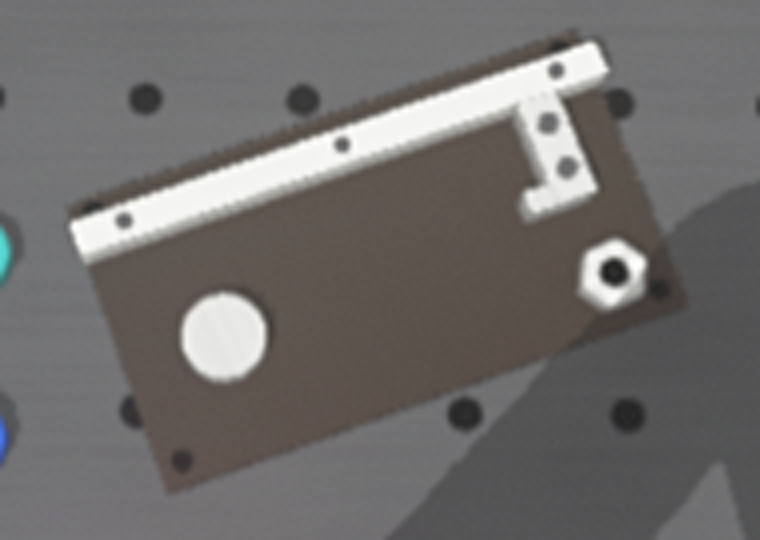

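View pics/scenecrop.png

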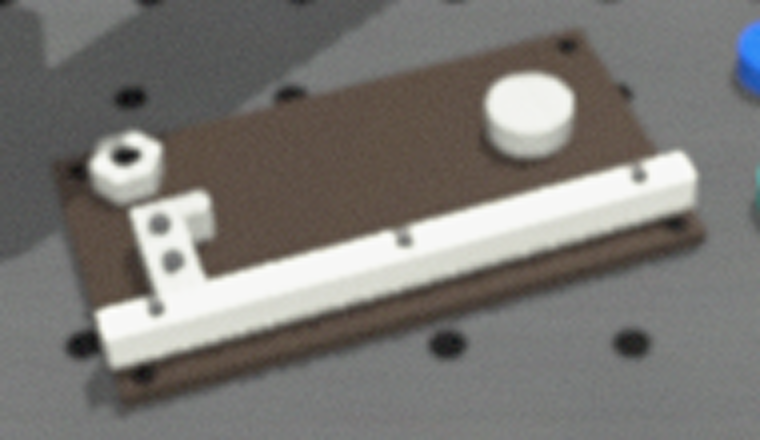

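The crops confirm the choice: a plain bare-steel disc on the plate (top crop (224,336), scene crop (529,105)). The rail screws, stop screws and plate corners are all clear in both views, so I'll triangulate from them.

```bash
cat > m.py <<'E'
from h import *
D={n:dict(np.load(n+"0.npz")) for n in("scene","top")}
S=D["scene"];T=D["top"]
f=lambda p,o:(np.array(p)+.5)/4-.5+np.array(o)
ft=lambda p:f(p,(210,115)); fs=lambda p:f(p,(160,195))
pts=dict(screwP=((124,220),(640,174)),screw0=((343,145),(404,240)),screwN=((557,70),(155,308)),
 st1=((548,123),(172,261)),st2=((567,167),(160,223)),
 cPf=((70,207),(704,236)),cPn=((168,494),(580,30)),cNn=((687,305),(55,162)),cNf=((577,30),(125,405)),
 spTop=((224,336),(529,107)),nutTop=((613,271),(127,156)))
P={}
for k,(a,b) in pts.items():
    p,e=tri(T,ft(a),S,fs(b));P[k]=p;print(k,p.round(4),"gap",round(e,4))
loc=np.array([[95,170],[-95,170],[-95,-170],[95,-170]])/1000
for nm,i,g,d in(("tri",None,None,None),("top",0,ft,T),("scene",1,fs,S)):
    ks=["cPf","cPn","cNn","cNf"]
    W=np.array([P[k][:2] for k in ks]) if i is None else onz(d,[g(pts[k][i]) for k in ks],.012)[:,:2]
    c=W.mean(0);H=loc.T@(W-c);th=np.arctan2(H[0,1]-H[1,0],H[0,0]+H[1,1])
    R=np.array([[np.cos(th),-np.sin(th)],[np.sin(th),np.cos(th)]])
    print(nm,c.round(4),"yaw",th.round(4),"res",(W-c-loc@R.T).round(4).tolist())
    L=lambda w:((np.array(w)[:2]-c)@R*1000).round(1)
    for k in P:
        if k[0]!="c":
            z={"sp":.032,"nu":.03}.get(k[:2],.037)
            w=P[k] if i is None else onz(d,[g(pts[k][i])],z)[0]
            print("  ",k,L(w),end="")
    print()
E
python3 m.py
```

```text
screwP [0.6094 0.1065 0.0372] gap 0.0008
screw0 [ 0.6579 -0.0249  0.0361] gap 0.0007
screwN [ 0.7075 -0.1563  0.0366] gap 0.0006
st1 [ 0.6734 -0.1504  0.0365] gap 0.0004
st2 [ 0.6453 -0.1607  0.0371] gap 0.0005
cPf [0.6267 0.1436 0.0042] gap 0.0004
cPn [0.4483 0.0786 0.0052] gap 0.0006
cNn [ 0.5669 -0.2376  0.0079] gap 0.0015
cNf [ 0.7471 -0.1738  0.0038] gap 0.0042
spTop [0.5412 0.0454 0.0259] gap 0.0
nutTop [ 0.5829 -0.1886  0.0283] gap 0.0004
tri [ 0.5972 -0.0473] yaw 0.3569 res [[-0.0002, -0.0016], [-0.0005, -0.0002], [-0.0007, 0.0022], [0.0015, -0.0004]]
   screwP [ 65.1 139.9]   screw0 [64.7 -0.2]   screwN [  65.3 -140.6]   st1 [  35.3 -123.2]   st2 [   5.4 -123.1]   spTop [-20.1 106.4]   nutTop [ -62.8 -127.4]
top [ 0.5955 -0.0479] yaw 0.3566 res [[-0.0008, -0.0023], [0.0004, -0.0004], [0.0002, 0.003], [0.0001, -0.0004]]
   screwP [ 66.8 139.5]   screw0 [66.2 -0.4]   screwN [  66.9 -140.9]   st1 [  37.1 -122.9]   st2 [   7.2 -123.4]   spTop [-19.6 106.6]   nutTop [ -61.3 -127.2]
scene [ 0.6038 -0.046 ] yaw 0.3558 res [[0.0004, -0.0038], [0.0006, -0.0017], [-0.0028, 0.0029], [0.0018, 0.0026]]
   screwP [ 58.3 141.4]   screw0 [59.  1.]   screwN [  59.3 -139.3]   st1 [  29.3 -122.4]   st2 [  -1.1 -121.8]   spTop [-20.7 105. ]   nutTop [ -67.3 -126.5]
```

```bash
cat > g.py <<'E'
import numpy as np,sys
from scipy.spatial.transform import Rotation as Ro
from station import state
O=np.array([.5970,-.0476]);yaw=.3573
R=np.array([[np.cos(yaw),-np.sin(yaw)],[np.sin(yaw),np.cos(yaw)]])
def plate(w): return (np.array(w)[:2]-O)@R*1000
def now():
    s=state();q=s["tcp_rot"];A=Ro.from_quat([q[1],q[2],q[3],q[0]]);return s,A
def go(x,y,z,relyaw=0):
    """target: plate mm x,y, world z mm, tool-x yaw relative to plate x"""
    s,A=now();w=np.r_[O+R@[x/1e3,y/1e3],z/1e3]
    a=yaw+relyaw;Rt=np.array([[np.cos(a),np.sin(a),0],[np.sin(a),-np.cos(a),0],[0,0,-1]])
    print("t",s["t"],"plate",plate(s["eef_pos"]).round(1),"z",round(s["eef_pos"][2],4),"F",np.round(s["force"],1),"w",round(s["grip_width"],2))
    print("shift",A.inv().apply(w-s["eef_pos"]).round(4),"turn",(A.inv()*Ro.from_matrix(Rt)).as_rotvec().round(3))
E
python3 - <<'E'
from m import *
from g import *
print("---")
for k in("screwP","screw0","screwN"): print(plate(onz(T,[ft(pts[k][0])],.037)[0]).round(1),plate(onz(S,[fs(pts[k][1])],.037)[0]).round(1))
print("spacer",plate(onz(T,[[265.45,198.6]],.032)[0]),plate(onz(S,[fs((529,107))],.032)[0]))
# stop inside corner/lip top edges in top crop
for p in((518,112),(520,195),(523,108)): print(plate(onz(T,[ft(p)],.037)[0]).round(1))
go(-70,106,178,0);go(-70,106,18,0)
E
```

```text
screwP [0.6094 0.1065 0.0372] gap 0.0008
screw0 [ 0.6579 -0.0249  0.0361] gap 0.0007
screwN [ 0.7075 -0.1563  0.0366] gap 0.0006
st1 [ 0.6734 -0.1504  0.0365] gap 0.0004
st2 [ 0.6453 -0.1607  0.0371] gap 0.0005
cPf [0.6267 0.1436 0.0042] gap 0.0004
cPn [0.4483 0.0786 0.0052] gap 0.0006
cNn [ 0.5669 -0.2376  0.0079] gap 0.0015
cNf [ 0.7471 -0.1738  0.0038] gap 0.0042
spTop [0.5412 0.0454 0.0259] gap 0.0
nutTop [ 0.5829 -0.1886  0.0283] gap 0.0004
tri [ 0.5972 -0.0473] yaw 0.3569 res [[-0.0002, -0.0016], [-0.0005, -0.0002], [-0.0007, 0.0022], [0.0015, -0.0004]]
   screwP [ 65.1 139.9]   screw0 [64.7 -0.2]   screwN [  65.3 -140.6]   st1 [  35.3 -123.2]   st2 [   5.4 -123.1]   spTop [-20.1 106.4]   nutTop [ -62.8 -127.4]
top [ 0.5955 -0.0479] yaw 0.3566 res [[-0.0008, -0.0023], [0.0004, -0.0004], [0.0002, 0.003], [0.0001, -0.0004]]
   screwP [ 66.8 139.5]   screw0 [66.2 -0.4]   screwN [  66.9 -140.9]   st1 [  37.1 -122.9]   st2 [   7.2 -123.4]   spTop [-19.6 106.6]   nutTop [ -61.3 -127.2]
scene [ 0.6038 -0.046 ] yaw 0.3558 res [[0.0004, -0.0038], [0.0006, -0.0017], [-0.0028, 0.0029], [0.0018, 0.0026]]
   screwP [ 58.3 141.4]   screw0 [59.  1.]   screwN [  59.3 -139.3]   st1 [  29.3 -122.4]   st2 [  -1.1 -121.8]   spTop [-20.7 105. ]   nutTop [ -67.3 -126.5]
---
[ 65.4 139.7] [ 65.4 140.5]
[64.7 -0.2] [66.   0.1]
[  65.3 -140.7] [  66.  -140.2]
spacer [-20.79358155 107.24205381] [-13.63709958 104.21957841]
[  48.2 -108. ]
[ -1.1 -89.7]
[  49.6 -111.8]
t 0.1 plate [-527.9 -320.7] z 0.1777 F [ 0.3 -0.1 -0.2] w 1.0
shift [ 0.4687 -0.4148  0.0007] turn [-0.002 -0.     0.026]
t 0.1 plate [-527.9 -320.7] z 0.1777 F [ 0.3 -0.1 -0.2] w 1.0
shift [ 0.4686 -0.4145  0.1607] turn [-0.002 -0.     0.026]
```

```bash
python3 -m pendant '{"steps":[[0.32,0.469,-0.416,0,0,0,0.026],[0.32,0.469,-0.416,0,0,0,0.026],[0.32,0.469,-0.416,0,0,0,0.026],[0.32,0.469,-0.416,0,0,0,0.026],[0.32,0.469,-0.416,0,0,0,0.026],[0.32,0.469,-0.416,0,0,0,0.026],[0.32,0.469,-0.416,0,0,0,0.026],[0.32,0.469,-0.416,0,0,0,0.026],[0.32,0.469,-0.416,0,0,0,0.026],[0.32,0.469,-0.416,0,0,0,0.026],[0.32,0.469,-0.416,0,0,0,0.026],[0.32,0.469,-0.416,0,0,0,0.026]]}'; python3 -c "
from g import *
go(-70,107,178)"
```

```text
t: 1.3
eef_pos: [0.4827, 0.0057, 0.1785]
tcp_rot: [0.0, 0.984, 0.178, -0.0]
force: [0.5, -1.0, 0.9]
grip_width: 0.32
finger_force: 0.0
t 1.3 plate [-88.5  89.9] z 0.1785 F [ 0.5 -1.   0.9] w 0.32
shift [ 0.0185 -0.0171  0.0005] turn [ 0.  0. -0.]
```

```bash
python3 -m pendant '{"steps":[[0.32,0.013,-0.013,0.03,0,0,0],[0.32,0.013,-0.013,0.07,0,0,0],[0.32,0.013,-0.013,0.1,0,0,0],[0.32,0.013,-0.013,0.11,0,0,0],[0.32,0.013,-0.013,0.11,0,0,0],[0.32,0.013,-0.013,0.11,0,0,0]]}'; python3 -c "
from g import *
import cv2
from station import get_image
go(-70,107,18)
d=get_image('top');cv2.imwrite('pics/top1.png',cv2.resize(d['color'][115:250,210:400,::-1],None,fx=4,fy=4,interpolation=2))"
```

```text
t: 1.9
eef_pos: [0.4912, 0.02, 0.07]
tcp_rot: [0.0, 0.984, 0.177, 0.001]
force: [0.4, 0.5, 0.1]
grip_width: 0.318
finger_force: 0.0
t 1.9 plate [-75.5 100.3] z 0.07 F [0.4 0.5 0.1] w 0.32
shift [ 0.0054 -0.0067  0.052 ] turn [ 0.001 -0.002 -0.001]
```

View pics/top1.png

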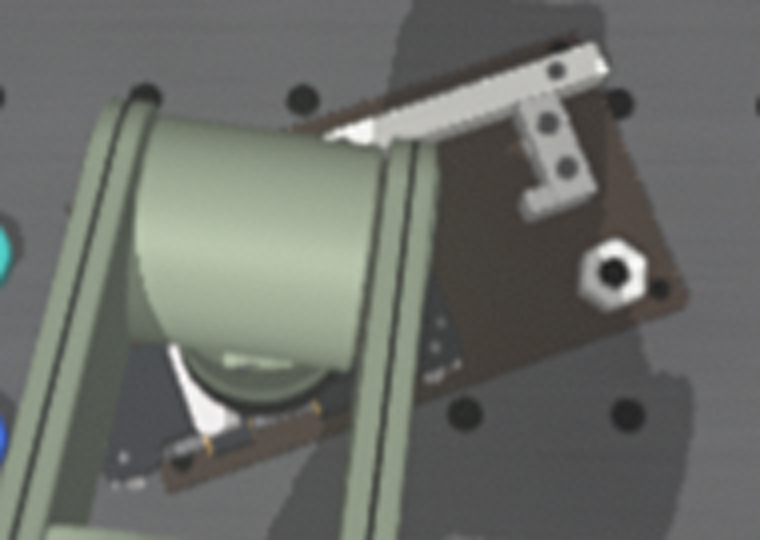

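The top view is now blocked by the wrist (around (280,250)), so I'll use the scene camera from here. Next I descend.

```bash
python3 -m pendant '{"steps":[[0.32,0.005,-0.007,0.01,0,0,0],[0.32,0.005,-0.007,0.025,0,0,0],[0.32,0.005,-0.007,0.04,0,0,0],[0.32,0.005,-0.007,0.05,0,0,0],[0.32,0.005,-0.007,0.052,0,0,0],[0.32,0.005,-0.007,0.052,0,0,0],[0.32,0.005,-0.007,0.052,0,0,0]]}'; python3 -c "
from g import *
import cv2
from station import get_image
go(-46,107,18)
d=get_image('scene');cv2.imwrite('pics/scene1.png',cv2.resize(d['color'][165:300,160:350,::-1],None,fx=4,fy=4,interpolation=2))"
```

```text
t: 2.65
eef_pos: [0.4932, 0.0286, 0.0175]
tcp_rot: [0.0, 0.984, 0.177, 0.001]
force: [0.4, 0.4, 0.2]
grip_width: 0.319
finger_force: 0.0
t 2.65 plate [-70.6 107.7] z 0.0175 F [0.4 0.4 0.2] w 0.32
shift [ 0.0246  0.0007 -0.0005] turn [ 0.001 -0.001 -0.001]
```

View pics/scene1.png

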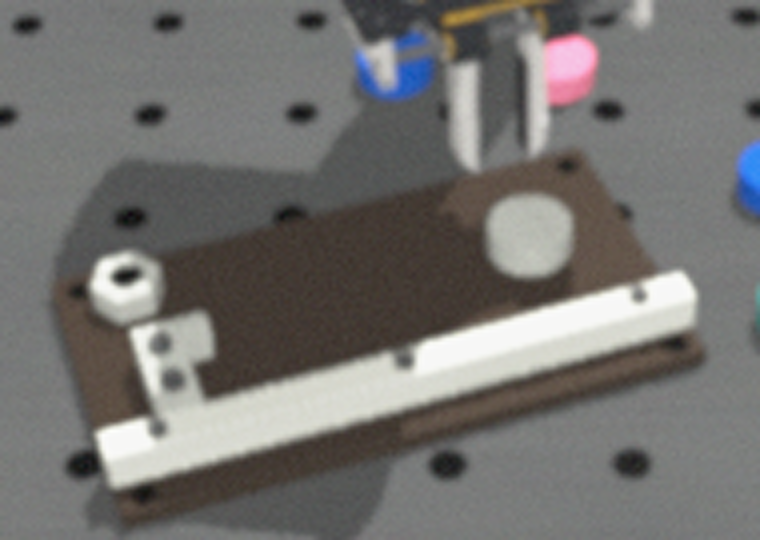

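The fingertips are at about (470,168) and (540,155) in the crop, behind the spacer at (529,235). I'll check the lateral alignment numerically.

```bash
cat > pr.py <<'E'
from h import *
from g import O,R
def proj(d,x,y,z):
    w=np.r_[O+R@[x/1e3,y/1e3],z/1e3];M=np.linalg.inv(d["cam_to_world"]);c=M[:3,:3]@w+M[:3,3]
    u=np.array([c[0]/-c[2],-c[1]/-c[2]]);u=u*(1+float(d["k1"])*(u@u));K=d["camera_matrix"]
    return u*K[0,0]+K[:2,2]
E
python3 - <<'E'
from pr import *
S=dict(np.load("scene0.npz"))
f=lambda p:((p-[160,165])*4+1.5).round()
for n,p in dict(Lin=(-62.6,92.7,17.5),Lout=(-62.6,80,17.5),Rin=(-62.6,122.7,17.5),Rout=(-62.6,135,17.5),spT=(-20.8,107,32),spB=(-20.8,107,12),spTl=(-20.8,82,32),spTr=(-20.8,132,32),spTf=(4.2,107,32),spTb=(-45.8,107,32),spBf=(4.2,107,12)).items(): print(n,f(proj(S,*p)))
E
```

```text
Lin [482. 198.]
Lout [462. 203.]
Rin [528. 186.]
Rout [547. 181.]
spT [529. 218.]
spB [529. 243.]
spTl [489. 229.]
spTr [568. 208.]
spTf [545. 245.]
spTb [514. 192.]
spBf [544. 270.]
```

```bash
python3 -m pendant '{"steps":[[0.32,0.004,0,0,0,0,0],[0.32,0.009,0,0,0,0,0],[0.32,0.014,0,0,0,0,0],[0.32,0.018,0,0,0,0,0],[0.32,0.022,0,0,0,0,0],[0.32,0.026,0,0,0,0,0],[0.32,0.029,0,0,0,0,0],[0.32,0.032,0,0,0,0,0]]}'; python3 -c "
from g import *
import cv2
from station import get_image
go(-22,107,18)
d=get_image('scene');cv2.imwrite('pics/scene2.png',cv2.resize(d['color'][185:255,255:355,::-1],None,fx=8,fy=8,interpolation=2))"
```

```text
t: 3.5
eef_pos: [0.5225, 0.0399, 0.0167]
tcp_rot: [-0.0, 0.984, 0.177, -0.0]
force: [-0.3, -0.2, 0.0]
grip_width: 0.317
finger_force: 0.0
t 3.5 plate [-39.2 108. ] z 0.0167 F [-0.3 -0.2  0. ] w 0.32
shift [ 0.0172  0.001  -0.0013] turn [-0.  0. -0.]
```

View pics/scene2.png

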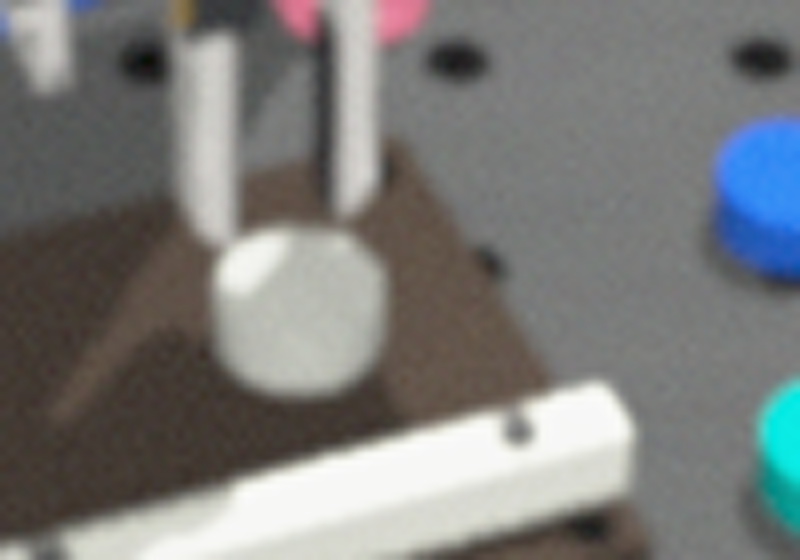

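The spacer spans about (213–388, 225–398) in this crop, so it hasn't moved. The finger ends at (215,245) and (350,220) look higher or further back than expected, so I'll work out where they are.

Run:
```python
from pr import *
S=dict(np.load("scene0.npz"))
f=lambda p:((p-[255,185])*8+3.5).round()
for x in(-31,-39,-47):
  for z in(17,27,37): print(x,z,"Lo",f(proj(S,x,80.5,z)),"Li",f(proj(S,x,93,z)),"Ri",f(proj(S,x,123,z)),"Ro",f(proj(S,x,135.5,z)))
```

```text
-31 17 Lo [203. 314.] Li [242. 303.] Ri [336. 279.] Ro [374. 269.]
-31 27 Lo [202. 289.] Li [242. 279.] Ri [336. 254.] Ro [375. 244.]
-31 37 Lo [202. 264.] Li [242. 254.] Ri [336. 229.] Ro [375. 219.]
-39 17 Lo [194. 297.] Li [233. 286.] Ri [326. 262.] Ro [364. 252.]
-39 27 Lo [193. 272.] Li [232. 262.] Ri [326. 237.] Ro [365. 227.]
-39 37 Lo [193. 247.] Li [232. 237.] Ri [326. 213.] Ro [365. 202.]
-47 17 Lo [184. 280.] Li [223. 270.] Ri [316. 245.] Ro [355. 235.]
-47 27 Lo [184. 255.] Li [223. 245.] Ri [316. 221.] Ro [355. 211.]
-47 37 Lo [183. 230.] Li [223. 220.] Ri [317. 196.] Ro [355. 186.]
```

Run:
```python
from pr import *
from g import plate
S=dict(np.load("scene0.npz"));T=dict(np.load("top0.npz"))
p=np.array([.2146,-.5326]);a=.383;ty=np.array([np.sin(a),-np.cos(a)])
im=[]
for d,(x0,y0) in((S,(20,20)),(T,(460,300))):
    c=d["color"][y0:y0+100,x0:x0+100,::-1].copy();c=cv2.resize(c,None,fx=4,fy=4,interpolation=2)
    for s in(-53,53):
        q=plate(p+ty*s/1e3)
        for z,col in((178,(0,0,255)),(198,(0,255,0))):
            u=proj(d,q[0],q[1],z);print(s,z,u.round(1));cv2.circle(c,tuple(int(v) for v in (u-[x0,y0])*4+1.5),3,col,-1)
    im.append(cv2.resize(c,(400,400)))
cv2.imwrite("pics/start.png",np.hstack(im))
```

```text
-53 178 [100.1  98. ]
-53 198 [98.5 91.7]
53 178 [ 62.9 106.8]
53 198 [ 61.1 100.6]
-53 178 [530.8 359. ]
-53 198 [536.9 360.8]
53 178 [575.  336.8]
53 198 [581.9 338. ]
```

View pics/start.png

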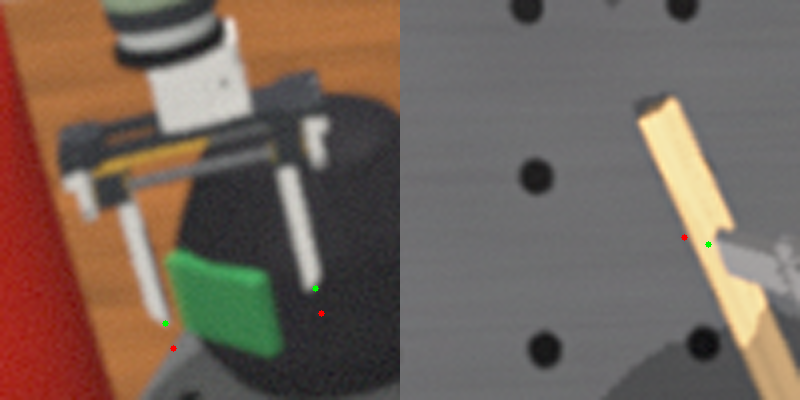

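The start picture settles it: the real finger ends fall on the green marks, 20 mm above the reported TCP, in both views (scene crop (312,290) and (163,322), top (717,232)). The fingers therefore end about 20 mm short of the TCP, and the tips are now at z≈37 mm, above the spacer. I'll back off, then lower in small steps while watching the force.

```bash
python3 - <<'E'
from pr import *
S=dict(np.load("scene0.npz"));T=dict(np.load("top0.npz"))
print(tri(S,(98,92.3),T,(539.3,358)))
E
python3 -m pendant '{"steps":[[0.32,-0.015,0,0,0,0,0],[0.32,-0.03,0.001,0,0,0,0],[0.32,-0.03,0.001,0.005,0,0,0],[0.32,-0.03,0.001,0.01,0,0,0],[0.32,-0.03,0.001,0.014,0,0,0],[0.32,-0.03,0.001,0.014,0,0,0],[0.32,-0.03,0.001,0.014,0,0,0]]}'; python3 -c "
from g import *
go(-70,107,-1)"
```

```text
(array([ 0.20032887, -0.48496476,  0.20008957]), np.float64(0.0042250656779876505))
t: 4.25
eef_pos: [0.4948, 0.0285, 0.0025]
tcp_rot: [-0.0, 0.984, 0.178, -0.0]
force: [0.1, 0.0, 0.1]
grip_width: 0.321
finger_force: 0.0
t 4.25 plate [-69.1 107.1] z 0.0025 F [0.1 0.  0.1] w 0.32
shift [-0.0009  0.0001  0.0035] turn [-0.  0. -0.]
```

TCP z is 2.5 mm, below the plate top, with no force. That confirms the ~20 mm offset.

```bash
python3 -m pendant '{"steps":[[0.32,0,0,0.002,0,0,0],[0.32,0,0,0.004,0,0,0],[0.32,0.004,0,0.004,0,0,0],[0.32,0.008,0,0.004,0,0,0],[0.32,0.012,0,0.004,0,0,0],[0.32,0.016,0,0.004,0,0,0],[0.32,0.02,0,0.004,0,0,0],[0.32,0.024,0,0.004,0,0,0],[0.32,0.028,0,0.004,0,0,0],[0.32,0.032,0,0.004,0,0,0]]}'
cat > look.py <<'E'
from pr import *
from g import *
from station import get_image
import time
def look(save=None):
    d=get_image("scene");im=d["color"];x0,y0,x1,y1=160,185,350,305
    hsv=cv2.cvtColor(im,cv2.COLOR_RGB2HSV)
    if save: cv2.imwrite(save,cv2.resize(im[165:300,165:355,::-1],None,fx=4,fy=4,interpolation=2))
    return d
if __name__=="__main__":
    look(sys.argv[1] if len(sys.argv)>1 else None); go(-2,107,-1)
E
python3 look.py pics/push1.png
```

```text
t: 5.25
eef_pos: [0.5243, 0.0396, -0.0014]
tcp_rot: [-0.0, 0.984, 0.177, -0.0]
force: [-1.0, -0.8, 1.0]
grip_width: 0.32
finger_force: 0.9
t 5.3 plate [-36.6 106.9] z -0.0012 F [-0.6 -0.8 -0.5] w 0.32
shift [ 0.0346 -0.0001 -0.0002] turn [ 0.    -0.001 -0.001]
```

View pics/push1.png

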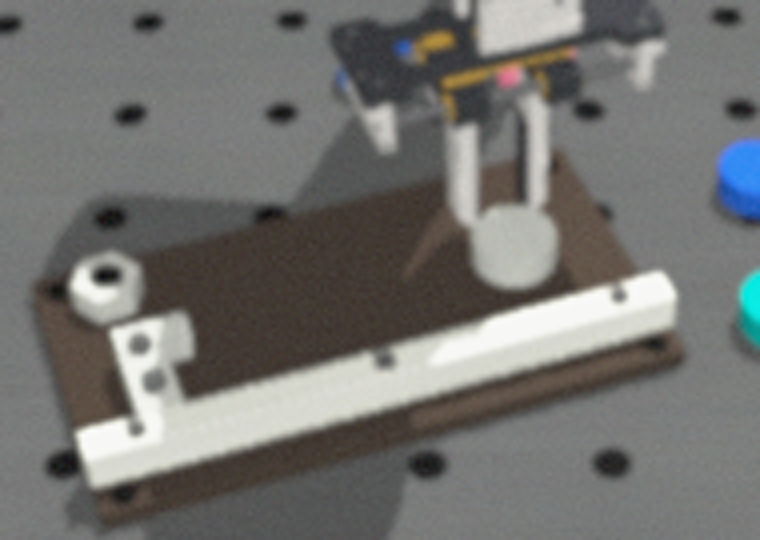

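The spacer (now (514,247) in the crop) has moved about 10 mm, centred between the fingertips with roughly 1 N of force. I continue to the rail.

```bash
python3 -m pendant '{"steps":[[0.32,0.004,0,0,0,0,0],[0.32,0.008,0,0,0,0,0],[0.32,0.012,0,0,0,0,0],[0.32,0.016,0,0,0,0,0],[0.32,0.02,0,0,0,0,0],[0.32,0.024,0,0,0,0,0],[0.32,0.028,0,0,0,0,0],[0.32,0.031,0,0,0,0,0],[0.32,0.033,0,0,0,0,0],[0.32,0.034,0,0,0,0,0]]}'; python3 -m pendant '{"steps":[[0.32,0.001,0,0,0,0,0],[0.32,0.002,0,0,0,0,0]]}'; python3 look.py
```

```text
t: 6.3
eef_pos: [0.5566, 0.0515, -0.0013]
tcp_rot: [-0.0, 0.984, 0.177, 0.0]
force: [-2.1, -0.7, -1.6]
grip_width: 0.319
finger_force: 0.8
t: 6.5
eef_pos: [0.5582, 0.0521, -0.0013]
tcp_rot: [-0.0, 0.984, 0.177, -0.0]
force: [-1.5, -0.5, -1.6]
grip_width: 0.319
finger_force: 0.8
t 6.55 plate [ -1.3 107. ] z -0.0012 F [-0.5 -0.1 -0.3] w 0.32
shift [-0.0007  0.     -0.0002] turn [-0.    -0.    -0.001]
```

```bash
for i in 1 2; do python3 -m pendant '{"steps":[[0.32,0.001,0,0,0,0,0],[0.32,0.002,0,0,0,0,0]]}'|grep -E "eef|force"; done; python3 look.py
```

```text
eef_pos: [0.5601, 0.0528, -0.0013]
force: [-0.7, -0.5, -0.9]
finger_force: 0.8
eef_pos: [0.562, 0.0536, -0.0013]
force: [-1.9, -1.3, -0.6]
finger_force: 0.8
t 7.0 plate [  2.9 106.9] z -0.0012 F [-1.   0.1 -1.1] w 0.32
shift [-0.0049 -0.0001 -0.0002] turn [ 0.    -0.    -0.001]
```

```bash
for i in 1; do python3 -m pendant '{"steps":[[0.32,0.001,0,0,0,0,0],[0.32,0.002,0,0,0,0,0]]}'|grep -E "eef|force"; python3 -m pendant '{"steps":[[0.32,0.001,0,0,0,0,0],[0.32,0.002,0,0,0,0,0]]}'|grep -E "eef|force"; done; python3 look.py pics/push2.png
```

```text
eef_pos: [0.5626, 0.0538, -0.0014]
force: [-5.4, -2.7, 3.2]
finger_force: 2.9
eef_pos: [0.5628, 0.0539, -0.0016]
force: [-7.8, -3.4, 5.5]
finger_force: 5.3
t 7.45 plate [  3.4 107.1] z -0.0017 F [-7.6 -4.1  4.8] w 0.32
shift [-0.0054  0.0001 -0.0006] turn [-0.001  0.007  0.   ]
```

View pics/push2.png

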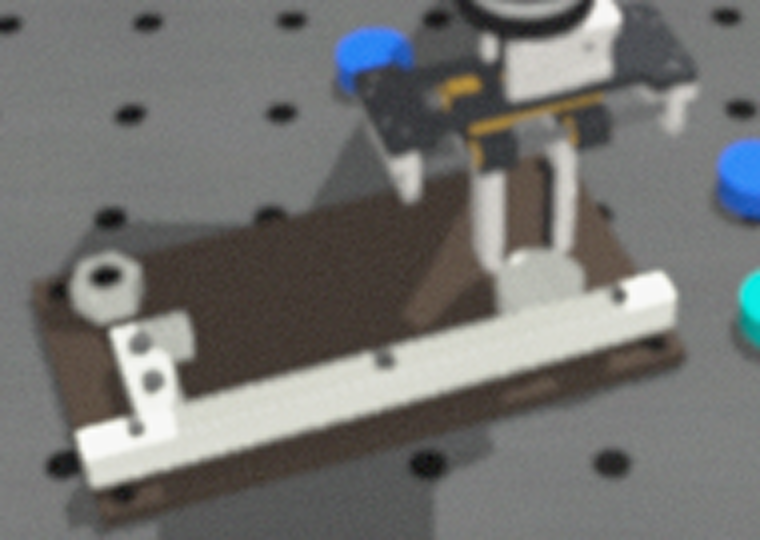

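The spacer is against the rail: TCP x stalled at 3.4 mm with about 8 N, and the disc at (540,280) in the crop touches the rail's inner edge. Now I back straight off, rise and close the fingers. The closed front face, tilted 20° toward the rail, will then push along it.

```bash
python3 -m pendant '{"steps":[[0.32,-0.004,0,0,0,0,0],[0.32,-0.012,0,0,0,0,0],[0.32,-0.024,0,0,0,0,0],[0.32,-0.036,0,0,0,0,0],[0,-0.036,0,-0.02,0,0,0],[0,-0.036,0,-0.045,0,0,0],[0,-0.036,0,-0.06,0,0,0],[0,-0.036,0,-0.06,0,0,0]]}'; python3 -c "
from g import *
go(19,151,59,-1.222)"
```

```text
t: 8.25
eef_pos: [0.534, 0.042, 0.0614]
tcp_rot: [0.001, 0.984, 0.177, 0.003]
force: [-0.0, 0.7, 0.1]
grip_width: 0.023
finger_force: 0.0
t 8.25 plate [-27.7 106. ] z 0.0614 F [-0.   0.7  0.1] w 0.02
shift [ 0.0467 -0.0451  0.0026] turn [-1.000e-03 -6.000e-03  1.221e+00]
```

```bash
python3 -m pendant '{"steps":[[0,0.01,-0.01,0,0,0,0.14],[0,0.02,-0.02,0,0,0,0.28],[0,0.03,-0.03,0,0,0,0.42],[0,0.04,-0.04,0,0,0,0.56],[0,0.047,-0.045,0,0,0,0.7],[0,0.047,-0.045,0,0,0,0.84],[0,0.047,-0.045,0,0,0,0.98],[0,0.047,-0.045,0,0,0,1.12],[0,0.047,-0.045,0,0,0,1.22],[0,0.047,-0.045,0,0,0,1.22],[0,0.047,-0.045,0,0,0,1.22]]}'
python3 - <<'E'
from g import *
from pr import *
from station import get_image
go(19,151,-1,-1.222);print(now()[0]["joint_pos"])
for n in("scene","top"):
    d=get_image(n);x0,y0,x1,y1=dict(scene=(255,200,330,260),top=(210,115,400,250))[n]
    im=d["color"];cv2.imwrite(f"pics/{n}3.png",im[:,:,::-1])
    c=proj(d,30,107,32);print(n,"expect spacer top",c,im[int(c[1]),int(c[0])])
E
```

```text
t: 9.35
eef_pos: [0.5594, 0.1008, 0.0578]
tcp_rot: [0.0, 0.909, -0.417, -0.001]
force: [0.2, 0.4, -0.3]
grip_width: 0.003
finger_force: 0.0
t 9.35 plate [ 16.7 152.2] z 0.0578 F [ 0.2  0.4 -0.3] w 0.0
shift [ 0.002  -0.0018  0.0588] turn [0.001 0.001 0.004]
[2.60383390e-02 3.20962401e-01 1.66618491e+00 5.75084003e-05
 1.15590464e+00 2.45796526e+00]
scene expect spacer top [299.91965939 233.20909288] [243 243 240]
top expect spacer top [258.46119495 179.077715  ] [89 93 88]
```

```bash
python3 -m pendant '{"steps":[[0,0.002,-0.002,0.02,0,0,0.004],[0,0.002,-0.002,0.04,0,0,0.004],[0,0.002,-0.002,0.053,0,0,0.004],[0,0.002,-0.002,0.058,0,0,0.004],[0,0.002,-0.002,0.058,0,0,0.004],[0,0.002,-0.002,0.058,0,0,0.004]]}'; python3 -c "
from g import *
go(19,134,-1,-1.222)"
```

```text
t: 10.05
eef_pos: [0.5638, 0.1008, 0.0014]
tcp_rot: [-0.0, 0.908, -0.42, 0.001]
force: [1.1, 0.7, 0.9]
grip_width: 0.004
finger_force: 0.0
t 10.05 plate [ 20.8 150.6] z 0.0014 F [1.1 0.7 0.9] w 0.0
shift [0.015  0.0073 0.0024] turn [-0.001 -0.001 -0.002]
```

```bash
python3 -m pendant '{"steps":[[0,0.003,0.002,0.002,0,0,0],[0,0.006,0.004,0.002,0,0,0],[0,0.009,0.005,0.002,0,0,0],[0,0.012,0.006,0.002,0,0,0],[0,0.015,0.007,0.002,0,0,0],[0,0.018,0.008,0.002,0,0,0],[0,0.021,0.009,0.002,0,0,0],[0,0.024,0.01,0.002,0,0,0]]}'
python3 - <<'E'
from look import *
d=look(); go(19,60,-1,-1.222)
im=d["color"];m=((im.min(2)>120)*255).astype(np.uint8)[200:290,240:340]
cv2.imwrite("pics/m.png",m)
E
```

```text
t: 10.85
eef_pos: [0.5708, 0.0759, -0.0014]
tcp_rot: [0.0, 0.907, -0.42, -0.0]
force: [-1.9, 1.3, 1.7]
grip_width: 0.003
finger_force: 1.3
t 10.9 plate [ 18.8 124.1] z -0.0013 F [-1.5  0.9  0.7] w 0.01
shift [ 0.0604  0.0215 -0.0003] turn [ 0.    -0.    -0.003]
```

Contact is good: the reaction is about −1.3 N in plate x and +1.9 N in plate y, so the disc is being pressed against the rail. Now I slide it along.

```bash
python3 -m pendant '{"steps":[[0,0.0038,0.0014,0,0,0,0],[0,0.0075,0.0027,0,0,0,0],[0,0.0113,0.0041,0,0,0,0],[0,0.015,0.0055,0,0,0,0],[0,0.0188,0.0068,0,0,0,0],[0,0.0226,0.0082,0,0,0,0],[0,0.0263,0.0096,0,0,0,0],[0,0.0301,0.0109,0,0,0,0],[0,0.0338,0.0123,0,0,0,0],[0,0.0376,0.0137,0,0,0,0],[0,0.0414,0.015,0,0,0,0],[0,0.0451,0.0164,0,0,0,0]]}'
python3 - <<'E'
from look import *
d=look("pics/p4.png"); go(19,20,-1,-1.222)
im=d["color"];y=plate(now()[0]["eef_pos"])[1]-29.7
for q in((30,y,32),(30,y+18,32),(30,y-18,32),(30,y-33,32),(12,y,32),(5,y-20,12)):
    u=proj(d,*q);print(q,u.round(1),im[int(round(u[1])),int(round(u[0]))])
E
```

```text
t: 12.1
eef_pos: [0.5878, 0.0306, -0.0013]
tcp_rot: [0.0, 0.907, -0.42, -0.0]
force: [-0.6, 0.2, 0.3]
grip_width: 0.002
finger_force: 0.7
t 12.15 plate [18.9 75.7] z -0.0012 F [-1.5  0.3 -0.6] w 0.0
shift [ 0.0525  0.0188 -0.0001] turn [-0.    -0.001 -0.003]
(30, np.float64(46.02616010494957), 32) [274.9 240. ] [183 188 178]
(30, np.float64(64.02616010494957), 32) [282.3 238. ] [185 187 179]
(30, np.float64(28.026160104949568), 32) [267.4 242. ] [235 237 231]
(30, np.float64(13.026160104949568), 32) [261.1 243.7] [65 55 52]
(12, np.float64(46.02616010494957), 32) [272.2 234.8] [236 238 231]
(5, np.float64(26.026160104949568), 12) [263.2 241.1] [168 166 160]
```

The disc is where expected: bright at the predicted pixels, with bare plate ahead of it. I keep sliding.

```bash
python3 -m pendant '{"steps":[[0,0.0038,0.0014,0,0,0,0],[0,0.0075,0.0027,0,0,0,0],[0,0.0113,0.0041,0,0,0,0],[0,0.015,0.0055,0,0,0,0],[0,0.0188,0.0068,0,0,0,0],[0,0.0226,0.0082,0,0,0,0],[0,0.0263,0.0096,0,0,0,0],[0,0.0301,0.0109,0,0,0,0],[0,0.0338,0.0123,0,0,0,0],[0,0.0376,0.0137,0,0,0,0],[0,0.0414,0.015,0,0,0,0],[0,0.0451,0.0164,0,0,0,0]]}'; python3 -m pendant '{"steps":[[0,0.0038,0.0014,0,0,0,0],[0,0.0075,0.0027,0,0,0,0],[0,0.0113,0.0041,0,0,0,0],[0,0.015,0.0055,0,0,0,0],[0,0.0188,0.0068,0,0,0,0],[0,0.0226,0.0082,0,0,0,0],[0,0.0263,0.0096,0,0,0,0],[0,0.0301,0.0109,0,0,0,0],[0,0.0338,0.0123,0,0,0,0],[0,0.0376,0.0137,0,0,0,0],[0,0.0414,0.015,0,0,0,0],[0,0.0451,0.0164,0,0,0,0]]}';python3 - <<'E'
from look import *
d=look("pics/p5.png"); go(19,-53,-1,-1.222)
im=d["color"];y=plate(now()[0]["eef_pos"])[1]-29.7
for q in((30,y,32),(30,y+18,32),(30,y-18,32),(30,y-33,32),(12,y,32)):
    u=proj(d,*q);print(q,u.round(1),im[int(round(u[1])),int(round(u[0]))])
E
```

```text
t: 13.35
eef_pos: [0.6045, -0.0144, -0.0012]
tcp_rot: [-0.0, 0.907, -0.42, -0.0]
force: [-0.9, 1.6, 0.7]
grip_width: 0.003
finger_force: 1.0
t: 14.55
eef_pos: [0.6212, -0.0594, -0.0012]
tcp_rot: [-0.0, 0.907, -0.42, -0.0]
force: [-1.2, 1.6, 1.1]
grip_width: 0.006
finger_force: 1.1
t 14.6 plate [ 18.6 -20.4] z -0.0012 F [-0.8  0.   0.5] w 0.0
shift [ 0.0308  0.0107 -0.0002] turn [-0.    -0.001 -0.003]
(30, np.float64(-50.05847540627187), 32) [234.2 251. ] [179 182 173]
(30, np.float64(-32.05847540627187), 32) [241.9 248.9] [185 187 180]
(30, np.float64(-68.05847540627187), 32) [226.4 253.1] [182 187 176]
(30, np.float64(-83.05847540627187), 32) [219.9 254.8] [69 61 56]
(12, np.float64(-50.05847540627187), 32) [231.9 245.6] [172 176 169]
```

Next I go 28 mm further, then in small steps until the stop is felt.

```bash
python3 -m pendant '{"steps":[[0,0.0038,0.0014,0,0,0,0],[0,0.0075,0.0027,0,0,0,0],[0,0.0113,0.0041,0,0,0,0],[0,0.015,0.0055,0,0,0,0],[0,0.0188,0.0068,0,0,0,0],[0,0.0217,0.0079,0,0,0,0],[0,0.0244,0.0089,0,0,0,0],[0,0.0263,0.0096,0,0,0,0]]}'|grep -E "pos|force";  python3 -m pendant '{"steps":[[0,0.0009,0.0003,0,0,0,0],[0,0.0019,0.0007,0,0,0,0]]}'|grep -E "pos|force"; python3 -m pendant '{"steps":[[0,0.0009,0.0003,0,0,0,0],[0,0.0019,0.0007,0,0,0,0]]}'|grep -E "pos|force"; python3 -c "
from g import *
go(19,-53,-1,-1.222)"
```

```text
eef_pos: [0.6309, -0.0856, -0.0013]
force: [-1.3, 1.0, 0.2]
finger_force: 0.9
eef_pos: [0.6315, -0.0872, -0.0013]
force: [-1.2, 2.0, 1.1]
finger_force: 0.9
eef_pos: [0.6321, -0.0891, -0.0013]
force: [-1.2, 1.1, -0.1]
finger_force: 0.9
t 15.8 plate [ 18.4 -51.1] z -0.0013 F [-1.2  1.1 -0.1] w 0.01
shift [ 0.002   0.0001 -0.0003] turn [ 0.     0.    -0.002]
```

```bash
python3 -m pendant '{"steps":[[0,0.0009,0.0003,0,0,0,0],[0,0.0019,0.0007,0,0,0,0]]}'|grep -E "pos|force";  python3 -m pendant '{"steps":[[0,0.0009,0.0003,0,0,0,0],[0,0.0019,0.0007,0,0,0,0]]}'|grep -E "pos|force"; python3 -c "
from g import *
go(19,-53,-1,-1.222)"
```

```text
eef_pos: [0.6325, -0.09, -0.0013]
force: [-2.3, 5.1, 2.6]
finger_force: 2.8
eef_pos: [0.6325, -0.0901, -0.0013]
force: [-2.4, 8.8, 4.1]
finger_force: 4.8
t 16.2 plate [ 18.4 -52.2] z -0.0013 F [-2.4  8.8  4.1] w 0.01
shift [ 0.0009 -0.0003 -0.0003] turn [-0.001  0.005 -0.003]
```

The spacer is home against the stop (stalled at ~9 N). The sideways reaction is nearly zero, so I'll add a gentle nudge toward the rail and then retreat.

```bash
python3 -m pendant '{"steps":[[0,0.0003,-0.001,0,0,0,0],[0,0.0006,-0.002,0,0,0,0],[0,0.001,-0.003,0,0,0,0],[0,0.0013,-0.004,0,0,0,0],[0,0.0013,-0.004,0,0,0,0]]}'; python3 -c "
from g import *
s,A=now();F=R.T@s['force'][:2];print('plate F',F.round(1));go(19,-20,-1,-1.222)"
```

```text
t: 16.7
eef_pos: [0.6334, -0.0891, -0.0023]
tcp_rot: [0.0, 0.908, -0.42, -0.005]
force: [-7.8, 5.5, 4.0]
grip_width: 0.007
finger_force: 4.7
plate F [-5.4  7.8]
t 16.7 plate [ 19.6 -51.7] z -0.0023 F [-7.8  5.5  4. ] w 0.01
shift [-0.03   -0.0102 -0.0011] turn [ 0.004  0.008 -0.002]
```

It is now pressed at 5.4 N into the rail and 7.8 N into the stop. I retreat straight along the face normal, then up and away.

```bash
python3 -m pendant '{"steps":[[0,-0.003,0,0,0,0,0],[0,-0.008,0,0,0,0,0],[0,-0.018,0,0,0,0,0],[0,-0.03,0,0,0,0,0],[0,-0.04,0,-0.02,0,0,0],[0,-0.04,0,-0.06,0,0,0],[0,-0.04,0,-0.1,0,0,0],[0,-0.09,0.02,-0.14,0,0,0],[0,-0.13,0.06,-0.16,0,0,0],[0,-0.16,0.1,-0.16,0,0,0],[0,-0.18,0.14,-0.16,0,0,0],[0,-0.18,0.18,-0.16,0,0,0]]}'; python3 -m pendant '{"steps":[[0,0,0.04,0,0,0,0],[0,0,0.08,0,0,0,0],[0,0,0.08,0,0,0,0],[0,0,0.08,0,0,0,0]]}'
python3 - <<'E'
from look import *
go(0,0,100)
for n,(x0,y0,x1,y1) in dict(scene=(150,190,350,305),top=(210,115,400,250)).items():
    d=get_image(n);im=d["color"];cv2.imwrite(f"pics/{n}9.png",im[:,:,::-1])
    o=dict(np.load(n+"0.npz"))["color"]
    for y in(-82,):
        for q in((30,y,32),(30,y+20,32),(30,y+30,32),(30,y-20,32),(10,y,32),(50,y,32),(-4,y+5,32)):
            u=proj(d,*q);i=tuple(np.round(u[::-1]).astype(int));print(n,q,u.round(1),im[i],"was",o[i])
    df=(np.abs(im.astype(int)-o).max(2)>60).astype(np.uint8)[y0:y1,x0:x1]
    k,l,s,c=cv2.connectedComponentsWithStats(df)
    print([(s[i].tolist(),(c[i]+[x0,y0]).round(1).tolist()) for i in range(1,k) if s[i,4]>25])
E
```

```text
t: 17.9
eef_pos: [0.3869, -0.0659, 0.1589]
tcp_rot: [-0.0, 0.908, -0.418, 0.001]
force: [-0.4, -1.2, 1.1]
grip_width: 0.005
finger_force: 0.0
t: 18.3
eef_pos: [0.3279, -0.1193, 0.1589]
tcp_rot: [-0.0, 0.907, -0.421, 0.001]
force: [-0.0, -0.8, -0.9]
grip_width: 0.005
finger_force: 0.0
t 18.3 plate [-277.2   26.9] z 0.1589 F [-0.  -0.8 -0.9] w 0.01
shift [ 0.1187 -0.2518  0.0594] turn [ 0.    -0.002 -1.227]
scene (30, -82, 32) [220.3 254.7] [240 242 237] was [97 80 70]
scene (30, -62, 32) [229.  252.4] [213 213 202] was [95 79 70]
scene (30, -52, 32) [233.3 251.2] [97 81 71] was [93 78 69]
scene (30, -102, 32) [211.6 257. ] [241 242 238] was [91 76 66]
scene (10, -82, 32) [218.  248.6] [230 231 224] was [94 81 70]
scene (50, -82, 32) [222.8 261. ] [243 243 239] was [150 145 135]
scene (-4, -77, 32) [218.5 243.8] [94 82 73] was [93 80 71]
[([131, 23, 23, 21, 386], [292.0, 222.8]), ([59, 58, 23, 17, 292], [219.5, 255.5])]
top (30, -82, 32) [331.7 153.4] [227 228 225] was [94 85 78]
top (30, -62, 32) [324.1 156.1] [230 230 228] was [95 86 80]
top (30, -52, 32) [320.2 157.4] [92 84 77] was [94 84 79]
top (30, -102, 32) [339.3 150.8] [227 227 224] was [93 85 80]
top (10, -82, 32) [334.7 160.9] [225 225 223] was [93 84 77]
top (50, -82, 32) [328.7 146.1] [229 229 227] was [148 145 141]
top (-4, -77, 32) [334.9 166.8] [90 81 74] was [94 85 78]
[([113, 30, 20, 20, 329], [332.3, 154.4]), ([45, 73, 22, 22, 376], [265.5, 198.7])]
```

Both views show the spacer at its seated position, with nothing else in the plate area moved and the arm clear. I'm handing it in.

```bash
python3 -c "
from station import bot
print(bot.finish_job())"
```

```text
the job is handed in; nothing more can be done
None
```

The spacer was pushed across to the rail, slid along it and seated against both the rail and the stop; nothing else in the plate area moved, and I handed it in with the arm clear at 18.4 s.

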